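# Snug up the test plug and close its keeper

### The job

Tighten the brass hex plug in the blue test block clockwise until it goes snug and the black pointer stands in the green band of the dial, without overtightening it into the red. Then swing the yellow keeper bar shut over the plug until it clicks into its catch, and let go. Do not disturb the things lying round the stand.

Things in the scene. Friction and masses are not known exactly. Their poses are not given: they have to be found in the camera images.
- test_stand: Fixed steel stand 210 x 215 mm carrying a blue block 150 x 205 x 45 mm whose top face leans 30 degrees, looking up and to the stand's -x. Origin: centre of the underside; z up, y along the face's width. 'Up-slope' is (cos 30, 0, sin 30) here, 'outward' (square to the face) is (-sin 30, 0, cos 30). The face's middle, where the plug sits, is 115 mm above the origin.
- plug_head (a point): Middle of the plug's brass hexagonal head, on its axis. Head 40 mm across flats, 46 over corners, 35 mm tall (17.5 mm each way from here); an aluminium boss, radius 34 mm, lies 20 mm below this point. z = the plug's axis, outward, 30 degrees from vertical; x, to a corner of the hexagon (red tick), turns with the plug. Free for 60 mm all round while the keeper is open.
- plug: The brass plug (origin on its axis, 31.5 mm below the middle of the head; same axes). Clockwise seen from outside tightens. It first turns at a steady 0.24 Nm for an unknown 0.8 to 1.8 rad; then the taper bites and, while it is turned, the torque rises to 0.33 to 0.42 Nm when snug, 0.3 to 0.65 rad after the bite. It stays where it is left. Up to 2.5 rad in all, so it may need several grasps.
- tell_tale (a joint): Black pointer of the white dial (50 mm wide, 8 mm proud) on the face, up-slope of the plug and to the stand's -y. In rad, growing clockwise: 0 = plug loose; grey below 0.8; green 0.8 to 1.8 = snug; red above = overtightened. Once the taper bites it moves about 2.6 rad per rad of the plug; it goes back if the plug is loosened. Only to be read.
- keeper (a joint): Yellow keeper bar, 172 x 16 x 6 mm, pivoted at one end; swings parallel to the face, its underside 53 mm off it, just over the plug's head. Rad: 0 = fully shut, across the plug, at its stop; positive = open up-slope. Starts at 1.2 to 1.75; light friction holds it anywhere. The catch's sprung ball is met at 0.12, peaks at 0.07; below 0.04 the bar is past it and held. Needs about 6 N at the knob.
- keeper_knob (a point): Middle of the black upright knob on the keeper bar, 18 mm in diameter and 36 mm tall (18 mm each way), standing outward from the bar, 120 mm from the pivot. Its foot is the bar's top side. z = outward; the frame's -y points along the bar from the pivot to the tip, and x square to it, so that the bar shuts towards the frame's -x.
- keeper_pivot (a point): Point on the keeper's pivot axis, at the height of the middle of the knob; fixed on the stand, 80 mm from the plug's axis towards the stand's +y. z = outward (the pivot's axis), x = up-slope, y = the stand's y. When shut, the bar points from here along -y.
- jar: White jar with red lid, 54 mm wide, 69 mm tall, standing loose near the stand; leave alone. Origin: centre of the underside.
- tape: Blue and white roll of thread tape, 57 mm wide, 14 mm thick, lying loose near the stand; leave alone. Origin: centre of the underside.
- spanner: Steel combination spanner 219 mm long, lying loose near the stand; leave alone. Origin: underside of its middle; y along its length.
- cassette: Flat black and silver cassette, 68 x 128 x 24 mm, lying loose on the low side of the stand; leave alone. Origin: underside of its middle; y along its length.

How it is judged:
By the outcome, as a careful person would: the job done as asked, in the order asked, and still so for the second after the job is handed in, with the robot touching nothing.
It also fails if it takes over 72 s, if anything falls off the work surface, if the arm or the gripper's body presses on something with over 40 N, if the wrist force passes 120 N, or if a joint passes its speed limit or range.

### The arm

A 6-joint arm with a two-finger parallel gripper is mounted at the origin on a cart in front of the work surface, level with it; the furniture and walls round the work are solid. World frame = base frame: x ahead of the robot, y to its left, z up, the work surface at z = 0. Lengths are in m, angles in rad, forces in N, time in s.
With the tool pointing down it reaches from about 0.3 to 0.775 m from the base axis. Payload 14.6 kg.
Tool frame: the origin (TCP) lies at the very end of the fingers, on their centre line; the grasp point (between the pads) lies 19 mm behind it; z points along the fingers, y is the line along which they close (so a half turn about z gives the same grasp; the last joint's range is limited). The gripper opens to 94 mm and grips with 3 to 60 N. Pads are 16 mm wide; open, the fingers measure 119 mm over their backs; the gripper's body (75 mm by 177 mm) begins 78 mm behind the grasp point.
Start: joints at [-1.253, 0.3, 1.521, -0, 1.321, -0.067], TCP at [0.206, -0.51, 0.205] pointing down, gripper open.
Joint ranges: [-3.03, 3.03], [-0.79, 2.21], [0.23, 2.52], [-1.04, 4.18], [0, 3.07], [-2.55, 2.55]. Speed limits (rad/s): [2.22, 2.22, 2.57, 3.14, 3.14, 3.14].

### API

Orientations are given as [roll, pitch, yaw] about the fixed x, y, z axes, in that order (R = Rz(yaw) Ry(pitch) Rx(roll)).
In Python, from station import ctrl gives the robot as it stands.
- The arm moves only by the shell command python3 -m pendant 'ROWS' [OPENING] [FORCE]. ROWS is JSON, a list of rows, each a list of 2 entries, a list of its own where there are three numbers: the shift along the world's x, y, z in cm, then the turn about the world's z in rad. A call has 1 to 20 rows; each row shifts and turns the commanded pose from where the row before left it; what a row does not reach is not made up. A row lasts 1/12 s, in which the tool goes at most 41.7 mm and 7.16 degrees, less where a joint would pass 70% of its speed; a pose out of reach is approached as far as the arm can. A call is refused whole if a number of a shift passes 4.17 or a number of a turn 0.125, either way. A call with a gripper value outside its range is refused whole. OPENING is the opening, from 0 (shut) to 1 (fully open), set as the call begins (- or left out, the last holds). The fingers move at their own pace and stop on an object; FORCE is the grip in N (left out, the last holds). Time passes only in rows, so rows that do not move let the fingers close. It gives the time, the measured TCP pose, the force, the opening and the grip force at its end, in the units of the state.
- ctrl.get_obs(): the state, without advancing time (a new reading comes with each control period).
- ctrl.camera(name): name is "side" or "top" or "wrist"; returns a dict with "color" (384x512x3 uint8, red, green, blue), "intrinsics" (3x3 intrinsics, pixels), "camera_from_world" (4x4, takes a point from world to camera coordinates). Camera axes: x right, y down, z forward; pixel columns grow to the right and rows downward; lengths in m; the calibration is good to about 2 mm. A picture is of the moment at which its call begins. There is no depth.
- ctrl.hand_in(): hands the job in; it is judged then, once.
The state is a dict: "time_s": time; "qpos": joint angles; "joint_vel": joint speeds; "tau": joint torques, N m; "ee_pos": TCP position; "eef_rot": TCP orientation; "force": force on the tool from outside, world axes, zero at the start; "moment": the same for the moment, N m; "grip_width": finger opening in m; "grip_force": force on a finger pad.
Only numpy, scipy, OpenCV 4.12 (cv2) and the standard library are available. Lean on these libraries where they do the work, as an engineer would, in place of code of your own. Each camera call takes 0.05 s, during which the arm holds its last target. There are 200 camera calls.

## Working session

There is one attempt and no reset: what is moved stays moved. The work goes in short steps, Python scripts to look and compute and a shell command to move; the robot and the scene stay as the last step left them, time stands still between calls to the robot, and variables do not carry over. Pictures are saved under pics/ and viewed, at most 10 in all, crops included, and the job is handed in when it is done.

```bash
mkdir -p pics; python3 - <<'E'
from station import ctrl
import cv2,numpy as np
for n in("top","side"):
    c=ctrl.camera(n); cv2.imwrite(f"pics/{n}0.png",c["color"][:,:,::-1]); np.savez(f"pics/{n}0.npz",**c)
    print(n,c["intrinsics"].round(1).tolist(),c["camera_from_world"].round(3).tolist())
E
```

```text
top [[353.3, 0.0, 262.2], [0.0, 353.3, 190.0], [0.0, 0.0, 1.0]] [[-0.009, -1.0, 0.012, 0.081], [-0.982, 0.007, -0.188, 0.597], [0.188, -0.014, -0.982, 0.879], [0.0, 0.0, 0.0, 1.0]]
side [[388.2, 0.0, 253.5], [0.0, 388.2, 196.6], [0.0, 0.0, 1.0]] [[-0.901, -0.434, 0.021, 0.555], [-0.239, 0.454, -0.858, 0.228], [0.363, -0.778, -0.513, 0.776], [0.0, 0.0, 0.0, 1.0]]
```

View pics/top0.png

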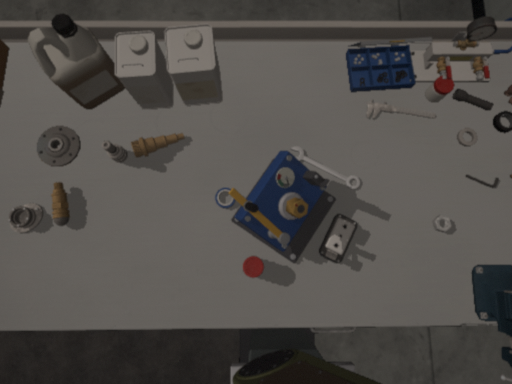

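View pics/side0.png

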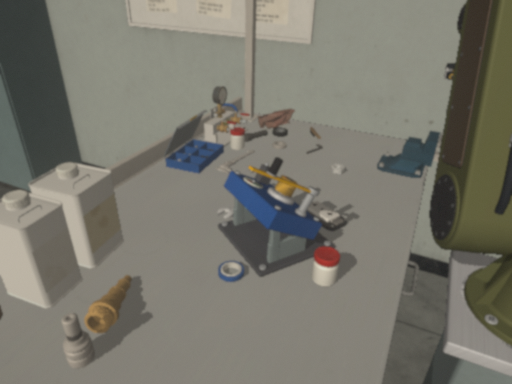

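```bash
python3 - <<'E'
import cv2
a=cv2.imread("pics/top0.png")[135:275,200:375];b=cv2.imread("pics/side0.png")[145:295,205:365]
cv2.imwrite("pics/c0.png",cv2.resize(a,None,fx=4.5,fy=4.2,interpolation=2)[:600,:800])
a=cv2.resize(a,(700,560),interpolation=2);cv2.imwrite("pics/ct.png",cv2.convertScaleAbs(a,alpha=1.6))
b=cv2.resize(b,(640,600),interpolation=2);cv2.imwrite("pics/cs.png",cv2.convertScaleAbs(b,alpha=1.4))
E
```

```text
(no output)
```

View pics/ct.png

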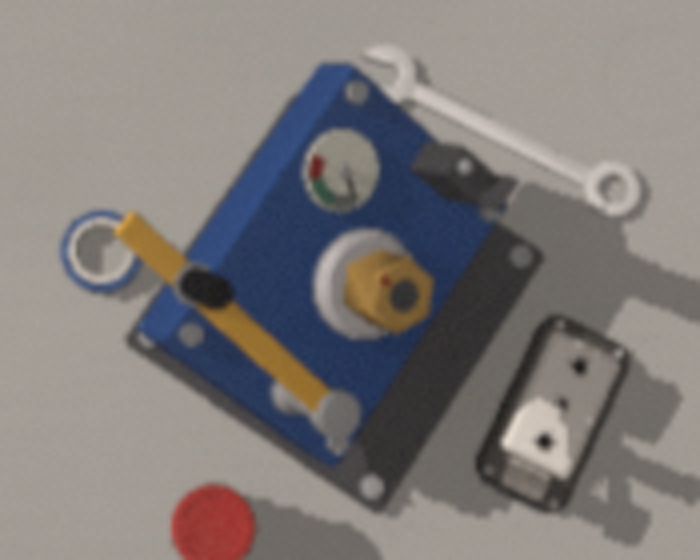

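View pics/cs.png

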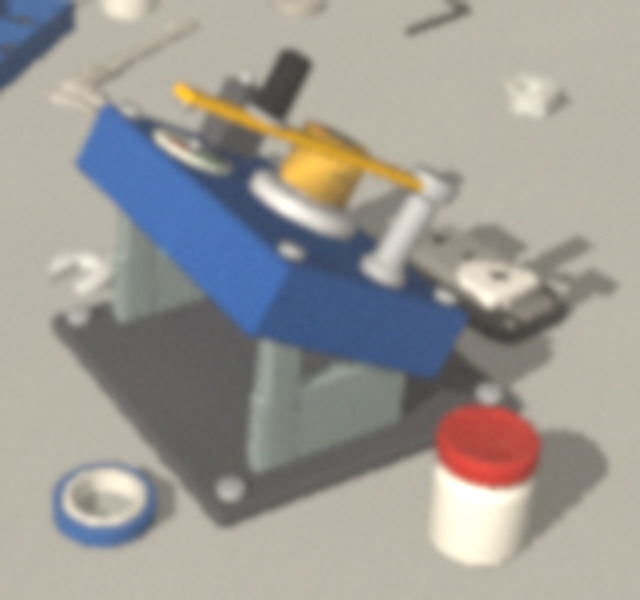

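```bash
cat > h.py <<'E'
import numpy as np
def ray(c,p):
    K,T=c["intrinsics"],c["camera_from_world"];R=T[:3,:3]
    return -R.T@T[:3,3], R.T@np.linalg.solve(K,[p[0],p[1],1.])
def onz(c,p,z):
    o,d=ray(c,p);return o+d*(z-o[2])/d[2]
def proj(c,P):
    q=c["intrinsics"]@(c["camera_from_world"]@np.r_[P,1])[:3];return q[:2]/q[2]
def tri(c1,p1,c2,p2):
    o1,d1=ray(c1,p1);o2,d2=ray(c2,p2)
    s=np.linalg.lstsq(np.c_[d1,-d2],o2-o1,rcond=None)[0]
    a,b=o1+s[0]*d1,o2+s[1]*d2
    return (a+b)/2,np.linalg.norm(a-b)
E
python3 - <<'E'
from h import *
t=np.load("pics/top0.npz");s=np.load("pics/side0.npz")
T=lambda x,y:(200+x/4,135+y/4)
S=lambda x,y:(205+x/4,145+y/4)
L,B,R=[onz(t,T(*p),.008) for p in((130,338),(380,512),(542,255))]
print(L,B,R,np.linalg.norm(L-B),np.linalg.norm(B-R))
c=(L+R)/2; 
u=(L-B)/np.linalg.norm(L-B); v=(B-R)/np.linalg.norm(B-R)
yaw=np.arctan2(u[1],u[0]); yaw2=np.arctan2(v[1],v[0])-np.pi/2
print("centre",c,"yaw",yaw,yaw2)
Ls,Bs=[onz(s,S(*p),.008) for p in((55,322),(225,525))]
print("side plate corners (far-left, near)",Ls,Bs)
y=(yaw+yaw2)/2
X=np.array([np.cos(y),np.sin(y),0]);Y=np.array([-np.sin(y),np.cos(y),0]);Z=np.array([0,0,1.])
a=-.5*X+.866*Z;up=.866*X+.5*Z
o=np.r_[c[:2],0]
pt,e=tri(t,T(403,292),s,S(335,138));print("plug top tri",pt,e)
pv,e=tri(t,T(338,410),s,S(435,178));print("pivot top tri",pv,e)
kt,e=tri(t,T(215,290),s,S(295,58));print("knob top tri",kt,e)
kb,e=tri(t,T(125,222),s,S(180,90));print("bar tip tri",kb,e)
f=o+.115*Z
print("pred head top",f+.05*a,"mid",f+.0325*a,"pivot(bar top)",f+.08*Y+.059*a)
for n,P in(("pt",pt),("pv",pv),("kt",kt),("tip",kb)): print(n,((P-f)@np.c_[up,Y,a]).round(4))
E
```

```text
[0.52546015 0.15710585 0.008     ] [ 0.40710345 -0.01118343  0.008     ] [ 0.58095317 -0.12863538  0.008     ] 0.20574156045848 0.20980630603368555
centre [0.55320666 0.01423524 0.008     ] yaw 0.9578635953000854 0.9766381953468888
side plate corners (far-left, near) [0.69457939 0.0422136  0.008     ] [0.51902711 0.16377225 0.008     ]
plug top tri [ 0.53527993 -0.0129087   0.15541067] 7.636999873455383e-05
pivot top tri [0.46466664 0.02720092 0.16819409] 0.0035073166282536114
knob top tri [0.52226384 0.09575515 0.25519538] 0.0020546499233698697
bar tip tri [0.56042103 0.14297935 0.24926904] 0.0003226249492974477
pred head top [ 0.53901753 -0.00634798  0.1583    ] mid [0.54398372 0.00085615 0.143145  ] pivot(bar top) [0.4705972  0.03535225 0.166094  ]
pt [-0.008  -0.0006  0.0513]
pv [-0.0077  0.0803  0.0659]
kt [0.113  0.0717 0.0966]
tip [0.1625 0.0671 0.0612]
```

```bash
python3 - <<'E'
from station import ctrl
o=ctrl.get_obs(); print({k:np.round(v,3).tolist() if (np:=__import__('numpy')) else 0 for k,v in o.items()})
E
python3 -m pendant '[[[4,4,2],-0.1],[[4,4,2],-0.1],[[4,4,2],-0.1],[[4,4,2],-0.1],[[4,4,2],-0.1]]' 0.7 20
```

```text
{'time_s': 0.1, 'qpos': [-1.253, 0.3, 1.521, 0.0, 1.321, -0.067], 'joint_vel': [-0.001, -0.003, -0.002, -0.001, 0.001, -0.0], 'tau': [0.001, -53.265, -35.328, 0.071, 0.024, -0.0], 'ee_pos': [0.206, -0.51, 0.205], 'eef_rot': [-3.141, -0.0, 0.385], 'force': [0.109, -0.036, -0.271], 'moment': [-0.01, 0.014, 0.023], 'grip_force': 0.0, 'grip_width': 0.094}
time_s: 0.52
ee_pos: [0.3462, -0.3693, 0.2754]
eef_rot: [-3.141, 0.0, -0.121]
force: [0.8, -0.4, -0.1]
grip_width: 0.0665
grip_force: 0.0
```

```bash
python3 -m pendant '[[[3,4,1],0.1],[[3,4,0],0.1],[[3,4,0],0.1],[[2,4,0],0.1],[[2,4,0],0.1],[[2,4,0],0.1],[[2,4,0],0.1],[[1,3,0],0.1]]'; python3 -c "
from station import ctrl
print(ctrl.get_obs()['qpos'])"
```

```text
time_s: 1.18
ee_pos: [0.5053, -0.0897, 0.2827]
eef_rot: [-3.141, 0.0, 0.691]
force: [-0.1, 0.3, -0.3]
grip_width: 0.0657
grip_force: 0.0
[-2.47284056e-01  1.68102166e-01  1.50426883e+00  2.74742340e-04
  1.46974152e+00  6.32722140e-01]
```

```bash
python3 -m pendant '[[[1.5,3,0],0.1],[[1.5,3,0],0.1],[[0.5,2.4,0],0.08],[[0,0,0],0],[[0,0,0],0]]'; python3 - <<'E'
from station import ctrl
import cv2,numpy as np
for n in("wrist",):
    c=ctrl.camera(n); cv2.imwrite(f"pics/{n}1.png",cv2.convertScaleAbs(c["color"][:,:,::-1],alpha=1.4)); np.savez(f"pics/{n}1.npz",**c)
from h import proj
print(proj(c,[.535,-.013,.155]),proj(c,[.540,-.006,.140]),ctrl.get_obs()['ee_pos'])
E
```

```text
time_s: 1.6
ee_pos: [0.5394, -0.0076, 0.2826]
eef_rot: [-3.141, 0.001, 0.966]
force: [-0.9, -0.1, -0.4]
grip_width: 0.0659
grip_force: 0.0
[254.80095495 193.91626002] [255.00405738 181.57385727] [ 0.53923513 -0.00849531  0.28271606]
```

View pics/wrist1.png

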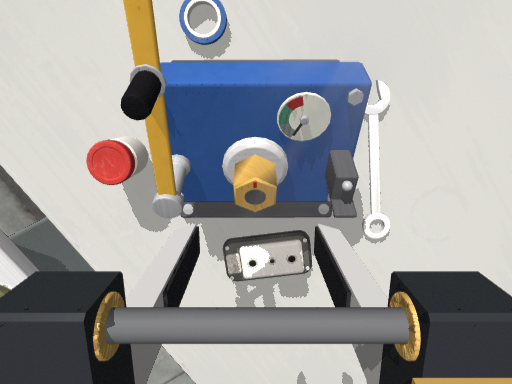

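```bash
python3 -m pendant '[[[0,0.2,-3],0],[[0,0,-3],0],[[0,0,-3],0],[[0,0,-2],0],[[0,0,-1.5],0],[[0,0,-1.5],0],[[0,0,-1],0],[[0,0,0],0]]' && python3 -m pendant '[[[0,0,0],0],[[0,0,0],0],[[0,0,0],0],[[0,0,0],0],[[0,0,0],0],[[0,0,0],0]]' 0 30
```

```text
time_s: 2.32
ee_pos: [0.5384, -0.0074, 0.1313]
eef_rot: [-3.139, 0.002, 0.963]
force: [0.1, 0.5, 0.1]
grip_width: 0.0654
grip_force: 0.0
time_s: 2.82
ee_pos: [0.5385, -0.0058, 0.1338]
eef_rot: [-3.139, 0.0, 0.965]
force: [-10.4, 4.8, 7.6]
grip_width: 0.0399
grip_force: 30.0
```

```bash
python3 -m pendant '[[[-0.1,0.1,0],-0.04],[[0,0,0],-0.05],[[0,0,0],-0.05],[[0,0,0],-0.05],[[0,0,0],-0.05],[[0,0,0],0],[[0,0,0],0]]';python3 - <<'E'
from station import ctrl
o=ctrl.get_obs();print(o['force'],o['moment'],o['eef_rot'],o['qpos'])
import cv2,numpy as np
c=ctrl.camera("wrist");cv2.imwrite("pics/wrist2.png",cv2.convertScaleAbs(c["color"][:,:,::-1],alpha=1.4))
E
```

```text
time_s: 3.4
ee_pos: [0.5388, -0.0055, 0.1338]
eef_rot: [3.141, -0.001, 0.727]
force: [2.2, -3.5, 4.6]
grip_width: 0.0418
grip_force: 31.2
[ 2.18477696 -3.45484928  4.5557465 ] [0.5389242  0.2594661  0.66018427] [ 3.14065546e+00 -9.17169065e-04  7.26527431e-01] [-7.82772247e-02  3.44390712e-01  1.63691096e+00  1.23146474e-05
  1.15897972e+00  7.65987179e-01]
```

View pics/wrist2.png

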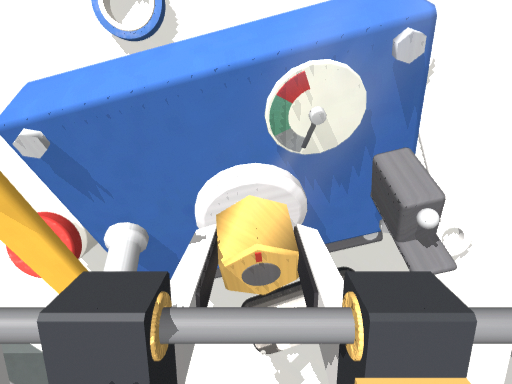

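```bash
python3 -m pendant '[[[0,0,0],0],[[0,0,0],0],[[0,0,0.2],0],[[0,0,0.4],0.12],[[0,0,0],0.12],[[0,0,0],0.12],[[0,0,0],0.12],[[0,0,0],0.12],[[0,0,0],0.12],[[0,0,0],0.12],[[0,0,0],0.12],[[0,0,0],0.12],[[0,0,0],0.06],[[0,0,0],0]]' 0.77 && python3 -m pendant '[[[0,0,0],0],[[0,0,0],0],[[0,0,0],0],[[0,0,0],0],[[0,0,0],0]]' 0 30;python3 - <<'E'
from station import ctrl
import cv2
o=ctrl.get_obs();print(o['force'],o['moment'])
c=ctrl.camera("wrist");cv2.imwrite("pics/wrist3.png",cv2.convertScaleAbs(c["color"][:,:,::-1],alpha=1.4))
E
```

```text
time_s: 4.62
ee_pos: [0.5382, -0.0054, 0.139]
eef_rot: [-3.141, -0.0, 1.868]
force: [-0.3, -0.2, 0.5]
grip_width: 0.0728
grip_force: 0.0
time_s: 5.03
ee_pos: [0.5372, -0.0057, 0.1388]
eef_rot: [-3.138, -0.0, 1.864]
force: [-9.5, -4.5, 3.7]
grip_width: 0.0471
grip_force: 28.0
[-9.49837487 -4.45841747  3.6511731 ] [-0.46819657  1.61854445  0.00914512]
```

View pics/wrist3.png

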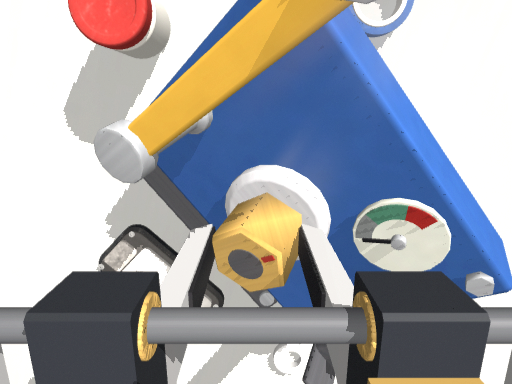

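```bash
cat > dial.py <<'E'
from h import *; from station import ctrl
import cv2
y=.967
X=np.array([np.cos(y),np.sin(y),0]);Y=np.array([-np.sin(y),np.cos(y),0]);Z=np.array([0,0,1.])
a=-.5*X+.866*Z;up=.866*X+.5*Z;P0=np.array([.540,-.006,.140])-.0235*a
def read(name="wrist",dc=None,show=None):
    c=ctrl.camera(name);im=c["color"]
    if show: cv2.imwrite(show,cv2.convertScaleAbs(im[:,:,::-1],alpha=1.4))
    K,T=c["intrinsics"],c["camera_from_world"];R=T[:3,:3];o=-R.T@T[:3,3]
    # rectify a 60 mm square patch of the face round the dial: cols = -y, rows = down-slope, 4 px/mm
    def patch(s,t,h=.03,n=240):
        q=np.array([[-1,1],[1,1],[1,-1],[-1,-1]])*h
        pts=np.float32([proj(c,P0+(s+v)*up-(t+u)*Y) for u,v in q])
        return cv2.warpPerspective(im,cv2.getPerspectiveTransform(pts,np.float32([[0,0],[n,0],[n,n],[0,n]])),(n,n))
    s,t=dc if dc else (.05,.045)
    for _ in range(0 if dc else 3):   # centre on the pale disc
        p=patch(s,t).astype(int);m=((p.max(2)-p.min(2)<45)&(p.min(2)>100)).astype(np.uint8)
        m=cv2.morphologyEx(m,cv2.MORPH_OPEN,np.ones((5,5)))
        k,l,st,ce=cv2.connectedComponentsWithStats(m);i=1+st[1:,4].argmax()
        (cx,cy),r=cv2.minEnclosingCircle(np.argwhere(l==i)[:,::-1].astype(np.float32))
        t+=(cx-120)/4e3;s-=(cy-120)/4e3
    p=patch(s,t).astype(int)
    yy,xx=np.mgrid[:240,:240]-119.5;rr=np.hypot(xx,yy)/4;ang=np.arctan2(xx,-yy)  # cw from up-slope
    r_,g_,b_=p[...,0],p[...,1],p[...,2]
    def st(m):
        v=ang[m];
        if len(v)<5:return None
        mu=np.angle(np.exp(1j*v).mean());d=np.angle(np.exp(1j*(v-mu)))
        return [round(float(mu+q),2) for q in np.percentile(d,[3,50,97])],len(v)
    ring=(rr>8)&(rr<22)
    print("centre",round(s,4),round(t,4),"green",st(ring&(g_-r_>25)),"red",st(ring&(r_-g_>50)&(r_-b_>50)),
          "pointer",st((rr>8)&(rr<18)&(p.max(2)<75)))
    return p
if __name__=="__main__":
    import sys
    p=read(show=None); cv2.imwrite("pics/dial_%s.png"%sys.argv[1],cv2.convertScaleAbs(p[:,:,::-1],alpha=1.4))
    o=ctrl.get_obs();print(np.round(o['force'],1),np.round(o['moment'],2),np.round(o['eef_rot'],3))
E
python3 dial.py a
python3 -m pendant '[[[0,0,0],-0.05],[[0,0,0],-0.05],[[0,0,0],-0.05],[[0,0,0],-0.05],[[0,0,0],-0.05],[[0,0,0],-0.05],[[0,0,0],-0.05],[[0,0,0],-0.05],[[0,0,0],-0.05],[[0,0,0],-0.05],[[0,0,0],0]]'
python3 dial.py b
```

```text
centre 0.0569 0.0429 green ([-1.92, -1.4, -0.9], 2558) red ([-0.81, -0.45, -0.09], 1904) pointer ([-3.13, -2.9, -2.75], 474)
[-10.5  -2.4   3.7] [-0.51  1.65  0.08] [-3.138 -0.     1.864]
time_s: 6.05
ee_pos: [0.5372, -0.006, 0.1397]
eef_rot: [-3.139, 0.002, 1.361]
force: [-13.7, -4.2, 13.4]
grip_width: 0.0439
grip_force: 29.2
centre 0.0573 0.0433 green ([-1.92, -1.42, -0.93], 2518) red ([-0.84, -0.47, -0.11], 1921) pointer ([-3.1, -2.88, -2.74], 450)
[-14.4  -4.9  13.9] [-0.8   2.7  -0.07] [-3.139e+00  2.000e-03  1.363e+00]
```

View pics/dial_b.png

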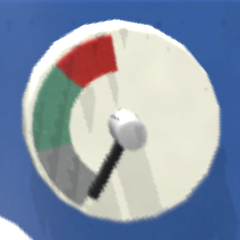

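```bash

python3 -m pendant '[[[0,0,0],-0.05],[[0,0,-0.1],-0.05],[[0,0,-0.1],-0.05],[[0,0,-0.1],-0.05],[[0,0,-0.1],-0.05],[[0,0,0],-0.05],[[0,0,0],0]]'
python3 dial.py c
python3 -m pendant '[[[0,0,0],-0.05],[[0,0,0],-0.05],[[0,0,0],-0.05],[[0,0,0],0]]'
python3 dial.py d
```

```text
time_s: 6.68
ee_pos: [0.5386, -0.0048, 0.1371]
eef_rot: [3.141, -0.002, 1.061]
force: [-8.7, 5.3, 20.5]
grip_width: 0.0425
grip_force: 29.9
centre 0.0577 0.0439 green ([-1.92, -1.44, -0.97], 2454) red ([-0.87, -0.52, -0.15], 1803) pointer ([-3.05, -2.85, -2.74], 379)
[-9.4  4.8 20.5] [0.97 1.69 0.05] [ 3.141e+00 -2.000e-03  1.064e+00]
time_s: 7.07
ee_pos: [0.5391, -0.0046, 0.136]
eef_rot: [3.141, -0.002, 0.912]
force: [2.7, 4.4, 6.5]
grip_width: 0.0425
grip_force: 30.0
centre 0.0575 0.0438 green ([-1.91, -1.43, -0.95], 2493) red ([-0.84, -0.51, -0.14], 1767) pointer ([-3.02, -2.84, -2.74], 354)
[1.7 5.2 7.5] [ 1.51 -0.05  0.29] [ 3.141e+00 -3.000e-03  9.140e-01]
```

```bash

python3 -m pendant '[[[0,0,0],-0.05],[[0,0,0],-0.05],[[0,0,0],-0.05],[[0,0,0],-0.04],[[0,0,0],0]]'
python3 dial.py e
python3 -m pendant '[[[0,0,0],0],[[0,0,0],0],[[0,0,0.2],0],[[0,0,0.2],0.12],[[0,0,0],0.12],[[0,0,0],0.12],[[0,0,0],0.12],[[0,0,0],0.12],[[0,0,0],0.12],[[0,0,0],0.12],[[0,0,0],0.12],[[0,0,0],0.12],[[0,0,0],0.06],[[0,0,0],0]]' 0.77 && python3 -m pendant '[[[0,0,0],0],[[0,0,0],0],[[0,0,0],0],[[0,0,0],0],[[0,0,0],0]]' 0 30
python3 -c "
from dial import *
read(show='pics/wrist4.png')"
```

```text
time_s: 7.53
ee_pos: [0.539, -0.0051, 0.1352]
eef_rot: [3.141, -0.002, 0.722]
force: [6.3, 0.7, -1.6]
grip_width: 0.0435
grip_force: 29.9
centre 0.0576 0.0443 green ([-1.91, -1.42, -0.95], 2496) red ([-0.86, -0.51, -0.15], 1860) pointer ([-2.96, -2.81, -2.72], 328)
[ 5.7  0.7 -0.9] [ 0.95 -0.65  0.52] [ 3.141e+00 -2.000e-03  7.240e-01]
time_s: 8.75
ee_pos: [0.5383, -0.0055, 0.1392]
eef_rot: [-3.142, 0.0, 1.867]
force: [0.4, 0.4, -0.5]
grip_width: 0.072
grip_force: 0.0
time_s: 9.17
ee_pos: [0.5373, -0.0058, 0.1389]
eef_rot: [-3.138, -0.0, 1.864]
force: [-9.2, -2.4, 4.9]
grip_width: 0.0483
grip_force: 28.3
centre 0.0566 0.0426 green ([-1.91, -1.39, -0.89], 2541) red ([-0.8, -0.43, -0.08], 1914) pointer ([-3.15, -2.9, -2.75], 482)
```

View pics/wrist4.png

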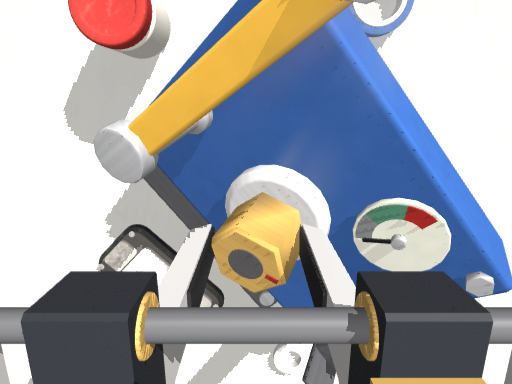

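```bash

python3 -m pendant '[[[0,0,0],-0.05],[[0,0,0],-0.05],[[0,0,0],-0.05],[[0,0,0],-0.05],[[0,0,0],-0.05],[[0,0,0],-0.05],[[0,0,0],0]]' 0 40
python3 dial.py f
python3 -m pendant '[[[0,0,0],-0.05],[[0,0,0],-0.05],[[0,0,0],-0.05],[[0,0,0],-0.05],[[0,0,0],0]]'
python3 dial.py g
```

```text
time_s: 9.8
ee_pos: [0.537, -0.0067, 0.1404]
eef_rot: [-3.139, 0.002, 1.561]
force: [-19.3, -8.9, 21.3]
grip_width: 0.0454
grip_force: 39.0
centre 0.0573 0.0431 green ([-1.9, -1.42, -0.92], 2511) red ([-0.84, -0.47, -0.1], 1935) pointer ([-3.13, -2.89, -2.75], 462)
[-19.   -9.4  22.5] [-1.65  3.84 -0.02] [-3.139e+00  2.000e-03  1.563e+00]
time_s: 10.27
ee_pos: [0.5372, -0.006, 0.14]
eef_rot: [-3.139, 0.002, 1.361]
force: [-14.5, -3.9, 17.0]
grip_width: 0.0444
grip_force: 38.7
centre 0.0573 0.0431 green ([-1.91, -1.41, -0.9], 2545) red ([-0.82, -0.45, -0.1], 1901) pointer ([-3.12, -2.89, -2.75], 448)
[-14.5  -4.2  17. ] [-0.72  3.09  0.03] [-3.139e+00  2.000e-03  1.363e+00]
```

```bash

python3 -m pendant '[[[0,0,0],-0.05],[[0,0,-0.1],-0.05],[[0,0,-0.1],-0.05],[[0,0,-0.1],-0.05],[[0,0,0],0]]'
python3 dial.py h
python3 -m pendant '[[[0,0,-0.1],-0.05],[[0,0,0],-0.05],[[0,0,0],-0.05],[[0,0,0],0]]'
python3 dial.py i
```

```text
time_s: 10.73
ee_pos: [0.5383, -0.0049, 0.1384]
eef_rot: [3.141, -0.001, 1.161]
force: [-14.4, 3.4, 26.8]
grip_width: 0.044
grip_force: 40.1
centre 0.0575 0.0435 green ([-1.92, -1.43, -0.95], 2486) red ([-0.84, -0.47, -0.12], 1828) pointer ([-2.89, -2.66, -2.52], 435)
[-15.1   4.   25.5] [ 0.75  2.65 -0.04] [ 3.141e+00 -1.000e-03  1.163e+00]
time_s: 11.12
ee_pos: [0.5392, -0.0043, 0.1374]
eef_rot: [3.14, -0.003, 1.011]
force: [-4.9, 9.8, 21.5]
grip_width: 0.0435
grip_force: 39.9
centre 0.0575 0.0436 green ([-1.92, -1.44, -0.95], 2477) red ([-0.85, -0.49, -0.13], 1818) pointer ([-2.58, -2.38, -2.26], 376)
[-5.3  8.9 21.6] [1.86 1.17 0.26] [ 3.140e+00 -3.000e-03  1.014e+00]
```

```bash

python3 -m pendant '[[[0,0,0],-0.05],[[0,0,0],-0.05],[[0,0,0],-0.05],[[0,0,0],0]]'
python3 dial.py j
python3 -m pendant '[[[0,0,0],-0.05],[[0,0,0],-0.05],[[0,0,0],-0.03],[[0,0,0],0]]'
python3 dial.py k
```

```text
time_s: 11.5
ee_pos: [0.5395, -0.0045, 0.137]
eef_rot: [3.14, -0.004, 0.862]
force: [1.4, 5.7, 15.0]
grip_width: 0.0439
grip_force: 41.4
centre 0.0576 0.0441 green ([-1.9, -1.43, -0.96], 2413) red ([-0.88, -0.52, -0.16], 1880) pointer ([-2.36, -2.16, -2.06], 344)
[ 2.7  6.4 15. ] [1.9  0.34 0.6 ] [ 3.14  -0.004  0.864]
time_s: 11.88
ee_pos: [0.5403, -0.004, 0.1366]
eef_rot: [3.14, -0.006, 0.733]
force: [11.3, 9.5, 5.9]
grip_width: 0.0449
grip_force: 43.8
centre 0.0575 0.0442 green ([-1.86, -1.4, -0.96], 2304) red ([-0.88, -0.51, -0.15], 1921) pointer ([-2.16, -1.98, -1.85], 428)
[11.2  9.6  7. ] [ 2.72 -1.31  0.98] [ 3.139 -0.006  0.735]
```

```bash

python3 -m pendant '[[[0,0,0],0],[[0,0,0],0],[[0,0,0],0]]' 0 60
python3 dial.py l
python3 -m pendant '[[[0,0,0],-0.03],[[0,0,0],-0.03],[[0,0,0],0]]'
python3 dial.py m
```

```text
time_s: 12.18
ee_pos: [0.5404, -0.004, 0.1366]
eef_rot: [3.139, -0.006, 0.735]
force: [12.7, 8.0, 6.9]
grip_width: 0.0443
grip_force: 63.6
centre 0.0576 0.0443 green ([-1.87, -1.39, -0.95], 2344) red ([-0.86, -0.51, -0.16], 1882) pointer ([-2.18, -1.99, -1.86], 429)
[12.5  8.2  6.5] [ 2.88 -1.29  1.14] [ 3.14  -0.006  0.735]
time_s: 12.48
ee_pos: [0.5408, -0.0038, 0.1364]
eef_rot: [3.14, -0.007, 0.674]
force: [17.9, 8.7, 2.4]
grip_width: 0.0443
grip_force: 66.4
centre 0.0577 0.0445 green ([-1.88, -1.37, -0.96], 2195) red ([-0.87, -0.52, -0.17], 1854) pointer ([-2.1, -1.91, -1.77], 445)
[16.8  9.6  2.7] [ 3.53 -2.09  1.48] [ 3.14  -0.007  0.675]
```

```bash

python3 -m pendant '[[[0,0,0],0],[[0,0,0],0],[[0,0,0],0.1],[[0,0,0],0.1],[[0,0,0],0]]' 0.7
cat > tick.py <<'E'
from dial import *
c=ctrl.camera("wrist");im=c["color"].astype(int)
top=np.array([.540,-.006,.140])+.0175*a
m=(im[...,0]-im[...,1]>70)&(im[...,0]-im[...,2]>50)
pts=[]
for v,u in np.argwhere(m):
    o,d=ray(c,(u,v));q=o+d*((top-o)@a/(d@a))-top
    if np.hypot(q@up,q@Y)<.026: pts.append((q@up,q@Y))
p=np.array(pts);
if len(p): mu=p.mean(0);print("tick",mu,"angle ccw from up-slope",np.arctan2(mu[1],mu[0]),len(p))
E
python3 tick.py; python3 dial.py n
```

```text
time_s: 12.95
ee_pos: [0.5381, -0.0056, 0.1349]
eef_rot: [-3.141, 0.001, 0.879]
force: [0.2, -0.5, -0.9]
grip_width: 0.0656
grip_force: 0.0
tick [-0.00995808 -0.01475424] angle ccw from up-slope -2.164497843678246 54
centre 0.0576 0.0441 green ([-1.87, -1.37, -0.96], 2155) red ([-0.88, -0.52, -0.16], 1862) pointer ([-2.09, -1.9, -1.78], 367)
[-0.  -0.4  1. ] [-0.04 -0.05  0.01] [-3.141  0.     0.871]
```

```bash

python3 -m pendant '[[[0,0,0.2],0],[[0,0,0.2],0.12],[[0,0,0],0.12],[[0,0,0],0.12],[[0,0,0],0.12],[[0,0,0],0.12],[[0,0,0],0.12],[[0,0,0],0.12],[[0,0,0],0.12],[[0,0,0],0.08],[[0,0,0],0]]' 0.77 && python3 -m pendant '[[[0,0,0],0],[[0,0,0],0],[[0,0,0],0],[[0,0,0],0],[[0,0,0],0]]' 0 40
python3 tick.py; python3 dial.py o
python3 -m pendant '[[[0,0,0],-0.05],[[0,0,0],-0.05],[[0,0,0],-0.05],[[0,0,0],0]]' 
python3 tick.py; python3 dial.py p
```

```text
time_s: 13.97
ee_pos: [0.5384, -0.0055, 0.1392]
eef_rot: [-3.142, 0.0, 1.916]
force: [-0.2, -0.1, -0.5]
grip_width: 0.0725
grip_force: 0.0
time_s: 14.38
ee_pos: [0.5374, -0.0058, 0.1389]
eef_rot: [-3.139, -0.0, 1.913]
force: [-7.6, -3.1, 3.0]
grip_width: 0.0497
grip_force: 37.5
tick [-0.00874192 -0.01625207] angle ccw from up-slope -2.0642989637592373 49
centre 0.0566 0.0423 green ([-1.9, -1.33, -0.86], 2368) red ([-0.77, -0.41, -0.06], 1888) pointer ([-1.99, -1.83, -1.69], 409)
[-7.3 -2.9  2.9] [-0.53  1.32  0.04] [-3.139 -0.     1.913]
time_s: 14.82
ee_pos: [0.5375, -0.007, 0.1397]
eef_rot: [-3.139, 0.002, 1.76]
force: [-12.4, -11.5, 10.3]
grip_width: 0.0485
grip_force: 38.2
tick [-0.0107756  -0.01558542] angle ccw from up-slope -2.1757203002310685 45
centre 0.0569 0.0428 green ([-1.92, -1.37, -0.91], 2323) red ([-0.83, -0.45, -0.09], 1942) pointer ([-1.66, -1.52, -1.39], 393)
[-11.2 -10.9  11.4] [-2.2   2.24  0.32] [-3.139e+00  2.000e-03  1.763e+00]
```

```bash

python3 -m pendant '[[[0,0,0],0],[[0,0,0],0],[[0,0,0],0],[[0,0,0],0],[[0,0,3],0],[[0,0,4],0],[[0,0,4],0],[[0,0,4],0],[[0,0,0],0]]' 0.8
python3 dial.py q; python3 - <<'E'
from dial import *
H=np.array([.540,-.006,.140])
def T(th,ex=0):
    K=H+.044*a+.08*Y+.12*(np.sin(th)*up-np.cos(th)*Y)
    n=np.cos(th)*up+np.sin(th)*Y;nh=n*[1,1,0];nh/=np.linalg.norm(nh)
    return K+.009*n+(.008+ex)*nh, np.arctan2(nh[1],nh[0])
p,w=T(1.5,.025);print("approach",p.round(4),round(w,3));prev=(p,w)
for th in (1.5,1.4,1.3,1.2,1.1,1.0,.9,.8,.7,.6,.5,.4,.3,.2,.1,.05,0,-.03):
    q,w=T(th);print(th,q.round(4),round(w,3),"d cm",((q-prev[0])*100).round(2),round(w-prev[1],3));prev=(q,w)
c=ctrl.camera("wrist");cv2.imwrite("pics/wrist5.png",cv2.convertScaleAbs(c["color"][:,:,::-1],alpha=1.4))
E
```

```text
time_s: 15.67
ee_pos: [0.5401, -0.0054, 0.297]
eef_rot: [3.131, 0.003, 1.765]
force: [0.6, -0.3, 1.3]
grip_width: 0.0751
grip_force: 0.0
centre 0.0576 0.044 green ([-1.79, -1.76, -1.36], 12) red None pointer ([-2.62, -1.64, -0.93], 2031)
[ 0.1 -0.2 -0.3] [-0.07 -0.08 -0.07] [3.135e+00 2.000e-03 1.765e+00]
approach [0.4945 0.1277 0.2383] 2.476
1.5 [0.5141 0.1123 0.2383] 2.476 d cm [ 1.97 -1.54  0.  ] 0.0
1.4 [0.5242 0.1056 0.238 ] 2.39 d cm [ 1.01 -0.67 -0.03] -0.087
1.3 [0.5336 0.0981 0.2371] 2.302 d cm [ 0.94 -0.75 -0.09] -0.088
1.2 [0.5423 0.0898 0.2357] 2.213 d cm [ 0.87 -0.83 -0.15] -0.089
1.1 [0.5503 0.0809 0.2336] 2.123 d cm [ 0.79 -0.89 -0.2 ] -0.09
1.0 [0.5573 0.0714 0.231 ] 2.03 d cm [ 0.7  -0.95 -0.26] -0.092
0.9 [0.5634 0.0614 0.2279] 1.936 d cm [ 0.61 -1.   -0.31] -0.095
0.8 [0.5685 0.0511 0.2243] 1.839 d cm [ 0.51 -1.04 -0.36] -0.097
0.7 [0.5725 0.0404 0.2202] 1.739 d cm [ 0.4  -1.07 -0.41] -0.1
0.6 [0.5754 0.0295 0.2157] 1.636 d cm [ 0.3  -1.09 -0.45] -0.103
0.5 [0.5773 0.0186 0.2108] 1.53 d cm [ 0.18 -1.09 -0.49] -0.106
0.4 [0.578  0.0077 0.2056] 1.421 d cm [ 0.07 -1.09 -0.52] -0.109
0.3 [ 0.5776 -0.0031  0.2001] 1.31 d cm [-0.04 -1.08 -0.55] -0.111
0.2 [ 0.576  -0.0137  0.1944] 1.197 d cm [-0.16 -1.06 -0.57] -0.113
0.1 [ 0.5733 -0.024   0.1886] 1.082 d cm [-0.27 -1.03 -0.59] -0.115
0.05 [ 0.5715 -0.029   0.1856] 1.025 d cm [-0.18 -0.5  -0.3 ] -0.058
0 [ 0.5694 -0.0338  0.1826] 0.967 d cm [-0.21 -0.49 -0.3 ] -0.058
-0.03 [ 0.568  -0.0367  0.1808] 0.932 d cm [-0.14 -0.29 -0.18] -0.035
```

View pics/wrist5.png

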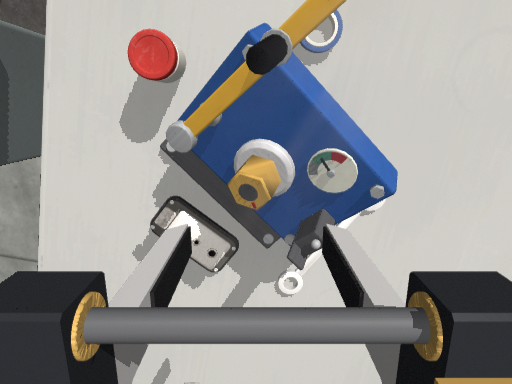

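```bash
python3 -c "
from dial import *
read(dc=(.0573,.0435))"
python3 -m pendant '[[[-0.5,2,0],0.1],[[-0.5,2,0],0.1],[[-0.5,2,0],0.1],[[-1,2,0],0.1],[[-1,2,0],0.1],[[-1,2,0],0.1],[[0,1.3,0],0.11],[[0,0,0],0],[[0,0,0],0]]' 0 20
python3 -m pendant '[[[0,0,-2],0],[[0,0,-2],0],[[0,0,-1.9],0],[[0,0,0],0],[[0,0,0],0]]'
```

```text
centre 0.0573 0.0435 green None red ([-0.44, -0.22, -0.14], 370) pointer ([-2.63, -1.65, -0.92], 2187)
time_s: 16.57
ee_pos: [0.493, 0.1277, 0.2876]
eef_rot: [-3.14, -0.001, 2.473]
force: [-0.3, 0.6, -1.0]
grip_width: 0.0185
grip_force: 0.0
time_s: 16.98
ee_pos: [0.4932, 0.1267, 0.2294]
eef_rot: [-3.14, -0.001, 2.472]
force: [0.7, -0.2, 1.1]
grip_width: 0.0008
grip_force: 0.0
```

```bash

python3 -m pendant '[[[0,0,0.8],0],[[1.0,-0.7,0],0],[[1.0,-0.8,0],0],[[0.5,-0.35,0],-0.04],[[0.5,-0.35,0],-0.04],[[0.5,-0.35,0],-0.045],[[0.5,-0.4,-0.1],-0.045],[[0.4,-0.4,-0.1],-0.045],[[0.4,-0.4,-0.1],-0.045],[[0.4,-0.45,-0.1],-0.045],[[0.4,-0.45,-0.1],-0.045],[[0,0,0],0]]'
python3 - <<'E'
from dial import *
def blob():
    c=ctrl.camera("top");np.savez("pics/topk.npz",**c);im=c["color"];hsv=cv2.cvtColor(im,cv2.COLOR_RGB2HSV)
    m=cv2.inRange(hsv,(18,120,110),(32,255,255));m[:135]=0;m[275:]=0;m[:,:200]=0;m[:,375:]=0
    H=np.array([.540,-.006,.140])
    best=None
    for th in np.arange(-.05,1.8,.02):
        s=0
        for r in np.linspace(.02,.155,28):
            if abs(r-.12)<.02: continue
            u,v=proj(c,H+.0265*a+.08*Y+r*(np.sin(th)*up-np.cos(th)*Y)).round().astype(int);s+=m[v,u]>0
        if best is None or s>best[0]: best=(s,th)
    print("keeper",best)
blob()
E
```

```text
time_s: 17.98
ee_pos: [0.5506, 0.0796, 0.2331]
eef_rot: [3.141, 0.0, 2.121]
force: [-0.3, 0.6, -0.4]
grip_width: -0.0001
grip_force: 0.0
keeper (np.int64(0), np.float64(-0.05))
```

```bash
cat > keeper.py <<'E'
from dial import *
pv=np.array([.540,-.006,.140])+.0265*a+.08*Y
for n in("top","side","wrist"):
    c=ctrl.camera(n);hsv=cv2.cvtColor(c["color"],cv2.COLOR_RGB2HSV)
    m=(hsv[...,0]>=12)&(hsv[...,0]<=32)&(hsv[...,1]>140)&(hsv[...,2]>70)
    q=[]
    for v,u in np.argwhere(m):
        o,d=ray(c,(u,v));P=o+d*((pv-o)@a/(d@a))-pv
        s,t=P@up,-P@Y
        if .02<np.hypot(s,t)<.18: q.append((np.arctan2(s,t),np.hypot(s,t)))
    q=np.array(q)
    if len(q)<5: print(n,"none",m.sum());continue
    h,e=np.histogram(q[:,0],bins=np.arange(-1,2.2,.1));i=h.argmax();w=abs(q[:,0]-e[i]-.05)<.12
    f=w&(q[:,1]>.05)
    print(n,len(q),"theta",np.median(q[f,0]).round(3),f.sum(),"rmax",q[f,1].max().round(3), {round(float(b),1):int(x) for b,x in zip(e,h) if x>8})
print(np.round(ctrl.get_obs()['force'],1))
E
python3 keeper.py
```

```text
top 13 theta 0.435 13 rmax 0.09 {0.4: 11}
side 396 theta 1.056 108 rmax 0.172 {0.8: 17, 0.9: 36, 1.0: 51, 1.1: 45, 1.2: 24, 1.3: 14, 1.4: 15, 1.5: 15, 1.6: 19, 1.7: 24, 1.8: 31, 1.9: 49, 2.0: 36}
wrist 4345 theta 1.077 1873 rmax 0.171 {-0.1: 12, -0.0: 35, 0.1: 53, 0.2: 140, 0.3: 200, 0.4: 202, 0.5: 245, 0.6: 330, 0.7: 319, 0.8: 301, 0.9: 435, 1.0: 1198, 1.1: 716, 1.2: 113, 1.3: 31}
[ 0.7 -0.2  0.1]
```

```bash

python3 -m pendant '[[[0.35,-0.45,-0.1],-0.046],[[0.35,-0.45,-0.1],-0.046],[[0.3,-0.5,-0.15],-0.047],[[0.3,-0.5,-0.15],-0.048],[[0.25,-0.5,-0.2],-0.048],[[0.25,-0.5,-0.2],-0.049],[[0.2,-0.55,-0.2],-0.05],[[0.2,-0.55,-0.2],-0.05],[[0.15,-0.55,-0.2],-0.05],[[0.15,-0.55,-0.2],-0.053],[[0.1,-0.55,-0.25],-0.053],[[0.1,-0.55,-0.25],-0.053],[[0,-0.55,-0.25],-0.055],[[0,-0.55,-0.25],-0.055],[[0,-0.55,-0.3],-0.055],[[0,-0.5,-0.3],-0.055],[[0,0,0],0]]'
python3 keeper.py
```

```text
time_s: 19.6
ee_pos: [0.5762, -0.003, 0.1997]
eef_rot: [-3.141, 0.0, 1.31]
force: [0.4, 0.7, 0.1]
grip_width: 0.0006
grip_force: 0.0
top none 0
side 392 theta 1.963 103 rmax 0.179 {-0.0: 11, 0.1: 27, 0.2: 35, 0.3: 34, 0.4: 24, 0.5: 9, 0.6: 9, 0.9: 9, 1.3: 9, 1.4: 11, 1.5: 12, 1.6: 17, 1.7: 23, 1.8: 30, 1.9: 49, 2.0: 37}
wrist 5689 theta 0.269 2563 rmax 0.172 {-0.6: 18, -0.5: 18, -0.4: 53, -0.3: 37, -0.2: 40, -0.1: 249, -0.0: 283, 0.1: 552, 0.2: 1556, 0.3: 1149, 0.4: 746, 0.5: 634, 0.6: 352}
[ 0.8 -0.1  0.7]
```

```bash

python3 -m pendant '[[[0,-0.55,-0.3],-0.056],[[0,-0.55,-0.3],-0.056],[[-0.1,-0.5,-0.3],-0.057],[[-0.15,-0.5,-0.3],-0.057],[[-0.2,-0.5,-0.3],-0.058],[[-0.2,-0.5,-0.3],-0.058],[[0,0,0],0]]'
python3 keeper.py
```

```text
time_s: 20.33
ee_pos: [0.57, -0.0333, 0.1824]
eef_rot: [3.141, -0.001, 0.969]
force: [1.3, 1.8, 1.0]
grip_width: 0.0005
grip_force: 1.2
  return _methods._mean(a, axis=axis, dtype=dtype,
  ret = ret.dtype.type(ret / rcount)
Traceback (most recent call last):
  File "keeper.py", line 15, in <module>
    print(n,len(q),"theta",np.median(q[f,0]).round(3),f.sum(),"rmax",q[f,1].max().round(3), {round(float(b),1):int(x) for b,x in zip(e,h) if x>8})
                                                                     ~~~~~~~~~~^^
ValueError: zero-size array to reduction operation maximum which has no identity
```

Push a little further in small steps, watching the force against the stop.

```bash
sed -i 's/if len(q)<5:/if len(q)<150:/' keeper.py
python3 keeper.py
python3 -m pendant '[[[-0.1,-0.15,-0.1],0],[[-0.1,-0.15,-0.1],0],[[0,0,0],0]]'
python3 keeper.py
python3 -m pendant '[[[-0.1,-0.15,0],0],[[-0.1,-0.15,0],0],[[0,0,0],0]]'
python3 keeper.py
```

```text
top none 59
side 343 theta 1.961 102 rmax 0.179 {-0.2: 16, -0.1: 26, -0.0: 34, 0.1: 21, 1.3: 9, 1.4: 11, 1.5: 12, 1.6: 17, 1.7: 23, 1.8: 30, 1.9: 48, 2.0: 35}
wrist 7132 theta 0.018 2576 rmax 0.172 {-0.8: 21, -0.7: 48, -0.6: 41, -0.5: 20, -0.4: 55, -0.3: 147, -0.2: 459, -0.1: 1351, -0.0: 1423, 0.1: 642, 0.2: 775, 0.3: 859, 0.4: 860, 0.5: 416}
[ 0.4 -0.2  2.1]
time_s: 20.78
ee_pos: [0.5694, -0.0344, 0.1818]
eef_rot: [3.139, -0.006, 0.972]
force: [5.7, 15.3, 10.0]
grip_width: 0.0001
grip_force: 9.5
top none 78
side 348 theta 1.96 105 rmax 0.179 {-0.2: 16, -0.1: 27, -0.0: 34, 0.1: 21, 1.3: 9, 1.4: 11, 1.5: 12, 1.6: 17, 1.7: 23, 1.8: 31, 1.9: 49, 2.0: 36}
wrist 7197 theta -0.016 2587 rmax 0.173 {-0.9: 9, -0.8: 9, -0.7: 42, -0.6: 43, -0.5: 21, -0.4: 50, -0.3: 127, -0.2: 458, -0.1: 1447, -0.0: 1421, 0.1: 660, 0.2: 805, 0.3: 864, 0.4: 856, 0.5: 379}
[ 6.3 15.1 10.8]
time_s: 21.18
ee_pos: [0.5688, -0.0352, 0.1822]
eef_rot: [3.138, -0.011, 0.973]
force: [18.4, 30.2, 8.3]
grip_width: 0.0006
grip_force: 16.9
top none 92
side 347 theta 1.961 102 rmax 0.179 {-0.2: 16, -0.1: 28, -0.0: 34, 0.1: 21, 1.3: 9, 1.4: 11, 1.5: 12, 1.6: 18, 1.7: 23, 1.8: 30, 1.9: 48, 2.0: 35}
wrist 7252 theta 0.018 2681 rmax 0.172 {-0.8: 18, -0.7: 42, -0.6: 34, -0.5: 24, -0.4: 60, -0.3: 141, -0.2: 461, -0.1: 1412, -0.0: 1494, 0.1: 666, 0.2: 821, 0.3: 871, 0.4: 849, 0.5: 345}
[18.1 29.5  7.7]
```

```bash

python3 -m pendant '[[[0.3,0.4,0],0],[[0.6,0.8,0],0],[[0.6,0.8,0],0],[[0,0,2],0],[[0,0,3],0],[[0,0,4],0],[[-2,-2,3],0],[[-2,-2,0],0],[[-1,-1,0],0],[[0,0,0],0],[[0,0,0],0]]'
python3 keeper.py; python3 -c "
from dial import *
p=read()
p=read(dc=(.0573,.0435))"
```

```text
time_s: 22.25
ee_pos: [0.5308, -0.0695, 0.2992]
eef_rot: [-3.14, 0.001, 0.969]
force: [0.1, -0.0, 0.3]
grip_width: 0.0006
grip_force: 0.0
top 488 theta 0.026 252 rmax 0.169 {-0.2: 18, -0.1: 111, -0.0: 154, 0.1: 57, 0.2: 51, 0.3: 43, 0.4: 36, 0.5: 16}
side 347 theta 1.961 102 rmax 0.179 {-0.2: 16, -0.1: 28, -0.0: 34, 0.1: 21, 1.3: 9, 1.4: 12, 1.5: 12, 1.6: 18, 1.7: 23, 1.8: 30, 1.9: 48, 2.0: 35}
wrist 3487 theta 0.016 1656 rmax 0.172 {-0.4: 19, -0.3: 56, -0.2: 268, -0.1: 832, -0.0: 956, 0.1: 385, 0.2: 394, 0.3: 378, 0.4: 193}
[ 0.2 -0.1 -0.3]
centre 0.0572 0.0449 green ([-1.85, -1.29, -0.99], 1317) red ([-0.86, -0.54, -0.2], 1590) pointer ([-2.61, -1.64, -0.95], 1915)
centre 0.0573 0.0435 green ([-1.89, -1.28, -0.95], 1391) red ([-0.8, -0.46, -0.12], 1566) pointer ([-2.68, -1.65, -0.88], 2496)
```

```bash
python3 -c "
from dial import *
p=read(dc=(.0573,.0440))
yy,xx=np.mgrid[:240,:240]-119.5;rr=np.hypot(xx,yy)/4;ang=np.arctan2(xx,-yy)
for b in np.arange(-3.1,0,.1):
    w=(rr>9)&(rr<17)&(abs(ang-b)<.05);print(round(b,1),np.median(p[w],0).astype(int).tolist(),end=' ')
"
```

```text
centre 0.0573 0.044 green ([-1.88, -1.29, -0.97], 1350) red ([-0.84, -0.49, -0.15], 1640) pointer ([-2.65, -1.65, -0.93], 2266)
-3.1 [106, 106, 99] -3.0 [107, 106, 100] -2.9 [114, 114, 107] -2.8 [117, 117, 110] -2.7 [108, 108, 101] -2.6 [108, 108, 100] -2.5 [108, 108, 101] -2.4 [108, 107, 100] -2.3 [105, 105, 98] -2.2 [96, 97, 92] -2.1 [91, 91, 86] -2.0 [78, 83, 76] -1.9 [62, 76, 66] -1.8 [47, 65, 55] -1.7 [38, 60, 50] -1.6 [20, 22, 22] -1.5 [25, 30, 29] -1.4 [41, 68, 55] -1.3 [43, 71, 57] -1.2 [43, 71, 57] -1.1 [42, 70, 57] -1.0 [45, 71, 57] -0.9 [79, 56, 47] -0.8 [86, 22, 20] -0.7 [87, 22, 20] -0.6 [88, 22, 21] -0.5 [86, 22, 20] -0.4 [85, 22, 21] -0.3 [87, 23, 22] -0.2 [88, 25, 23] -0.1 [105, 86, 79]
```

```bash
python3 -c "
from station import ctrl
print(ctrl.hand_in())"
```

```text
the job is handed in; nothing more can be done
None
```

The job is handed in: the plug is tightened with the pointer at about 1.15, inside the green band (0.8 to 1.8). The keeper bar reads shut to within about 0.02 rad, stayed there when released, and the arm is clear, at about 23 s of the 72 s; I did not check the loose items again at the end.

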